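# Open the craft chest and put the hand roller away

## Task

Put the hand roller away in the craft chest. Ease the chest's lid up (it has a finger lip at the front) until it goes over and stays open by itself at its stop, without flinging it; then lower the roller into the long front bay so that it lies flat along the bay, right way up, set down and not dropped. Leave the chest open and do not disturb the bowl, jar or glue bottle.

Things in the scene. Friction and masses are not known exactly. Their poses are not given: they have to be found in the camera images.
- chest: plywood craft chest with brass corners, fixed to the table, 220 (x) x 280 (y) mm and 106 mm high with its lid shut: base up to 76 mm on 6 mm feet, walls 8 mm, then a lid 30 mm deep (a hollow shell, top 6 mm, rims 8 mm). Origin: centre of the underside, on the table. Its own -x is the front (with the dark finger lip), +x the rear (with the hinges), y runs along its length.
- lid (a joint): angle of the chest's lid, rad: 0 shut, grows as the lid swings up and back to its stop at 1.92. No catch holds it. It weighs roughly 0.4 kg, so about 2 N of lift at the lip moves it. Below about 1.35 it falls shut, beyond about 1.43 it falls back by itself, slowly (under 2.5 rad/s), onto the stop and stays there.
- lid_hinge (a point): the lid's hinge line, at the middle of the rear upper edge of the base, 76.5 mm above the table; the hinge axis is along the chest's y
- lid_lip (a point): middle of the free front edge of the dark wooden finger lip, on its underside (turns with the lid). The lip is 120 mm long (along y), 10 mm thick and juts 24 mm out from the chest's front; its underside is 76.5 mm above the table when shut, with free space beneath. It is 244 mm from the hinge line.
- bay (a point): centre of the floor of the long front bay in the chest, 12 mm above the table; axes as the chest's. The bay is 137 mm wide (x) and 264 mm long (y); the chest's front and end walls rise 64 mm above this floor, the divider behind it 50 mm. Behind the divider are cells filled with stamps, ink pads and sticks, fixed.
- roller_handle (a point): the grasp point on the hand roller: on the axis of its red turned handle, 25 mm thick there, 22 mm above the surface the roller lies on. x points along the handle to the drum, y across, z up. The handle runs from 72 mm behind this point to 48 mm ahead, and keeps about 9 mm clear of the surface.
- roller: hand roller (brayer), loose, about 0.25 kg, 197 mm long; origin at the middle of its length, on the surface it lies on, 30 mm ahead of roller_handle; same axes. Ahead (+x) a black rubber drum, 40 mm diameter, 60 mm wide, turning freely, its axle 75 mm from the origin, in a steel wire yoke 78 mm wide; behind, the red handle. It lies level on the drum and two wire legs.
- bowl: white bowl, 110 mm across, 50 mm high, loose; origin at the centre of its foot. Leave alone.
- jar: glass jar with honey-coloured wax and a wooden stick, 74 mm across, 95 mm high (the stick reaches 170 mm), loose; origin at the centre of its foot. Leave alone.
- glue: white glue bottle with black cap, 44 mm across, 110 mm high, loose; origin at the centre of its foot. Leave alone.
Things that resemble listed ones, but are neither listed nor needed, are in the scene too. There is more than one size of the roller; the one meant has the size given above.

How it is judged (in metres and radians):
On the way, in this order (a step that is already met when the one before it is completed fails the run):
1. the lid is open past its balance point, back at its stop and at rest (value of joint lid above 1.8 rad and velocity of joint lid between -0.1 and 0.1 rad/s), for 0.3 s.
2. the roller is lowered into the bay, still held when it is within about 20 mm of the bay's floor (x of roller in the frame of bay between -0.035 and 0.035 m and y of roller in the frame of bay between -0.055 and 0.055 m and z of roller in the frame of bay below 0.02 m and contact force between the fingers and roller above 1 N), for 0.1 s.
At the end, for the whole second after the job is handed in: The lid stands open by itself at its stop (beyond 1.80 rad), and the roller lies at rest on the floor of the front bay, right way up and level (within 0.15 rad), along the bay (within 0.3 rad, handle to either end), its middle within 35 mm across and 55 mm along of the bay's centre (all of step 1 and x of roller in the frame of bay between -0.035 and 0.035 m and y of roller in the frame of bay between -0.055 and 0.055 m and z of roller in the frame of bay between -0.008 and 0.008 m and angle between roller's own z axis and vertical below 0.15 rad and angle between the x axis of roller and the y axis of bay, either way round below 0.3 rad); the robot touches nothing.
It fails at once if the lid is flung open (swings up or back faster than 4.5 rad/s) (velocity of joint lid above 4.5 rad/s).
It fails at once if the bowl is pushed more than 20 mm or tipped (distance of bowl from where it was at the start of the episode above 0.02 m or angle between bowl's own z axis and vertical above 0.35 rad).
It fails at once if the glass jar is pushed more than 20 mm or tipped (distance of jar from where it was at the start of the episode above 0.02 m or angle between jar's own z axis and vertical above 0.35 rad).
It fails at once if the glue bottle is pushed more than 20 mm or tipped (distance of glue from where it was at the start of the episode above 0.02 m or angle between glue's own z axis and vertical above 0.35 rad).
It also fails if it takes over 59 s, if anything falls off the work surface, if the arm or the gripper's body presses on something with over 40 N, if the wrist force passes 120 N, or if a joint passes its speed limit or range.

## Robot

A 6-joint arm with a two-finger parallel gripper is mounted at the origin on the work surface. World frame = base frame: x ahead of the robot, y to its left, z up, the work surface at z = 0. Lengths are in mm, angles in rad, forces in N, time in s.
With the tool pointing down it reaches from about 275 to 750 mm from the base axis. Payload 10.2 kg.
Tool frame: the origin (TCP) lies at the very end of the fingers, on their centre line; the grasp point (between the pads) lies 19 mm behind it; x points along the fingers, y is the direction in which the jaws open and shut, and the axes are right-handed (so a half turn about x gives the same grasp; the last joint's range is limited). The gripper opens to 85 mm and grips with 20 to 120 N. Pads are 22 mm wide; open, the fingers measure 114 mm over their backs; the gripper's body (76 mm by 85 mm) begins 54 mm behind the grasp point. The pads swing forward as they close: fully open they stand 13 mm farther back than shut.
Start: joints at [-1.462, 0.313, 1.498, -0, 1.331, -0.223], TCP at [171.004, -496.376, 231.294] pointing down, gripper open.
Joint ranges: [-2.94, 2.94], [-0.97, 2.17], [0.19, 2.56], [-1.23, 4.37], [0.02, 3.11], [-2.88, 2.88]. Speed limits (rad/s): [2.39, 2.39, 3.01, 3.14, 3.14, 3.14].

## Interface

Orientations are given as a unit quaternion [w, x, y, z].
In Python, from rig import ctrl, viewer, order gives the robot as it stands. The module is installed in compiled form; this text tells all that it offers.
- The arm moves only by the tool carry_out, never from a script. Its argument "deltas" is a list of rows, each a list of 7 numbers: the gripper command: -1 is fully open, 1 is shut, values between are in proportion, then the shift along the tool's x, y, z in mm, then the turn, a rotation vector about the tool's x, y, z in degrees. A call has exactly 5 rows; each row is the pose to reach, as a shift and turn from the pose commanded when the call began, along the tool's axes at that moment; what a row does not reach only later rows make up. A row lasts 1/8 s, in which the tool goes at most 62.5 mm and 10.7 degrees, less where a joint would pass 70% of its speed; a pose out of reach is approached as far as the arm can. A call with a gripper value outside its range is refused whole. The fingers move at their own pace and stop on an object; "newtons" is the grip in N (left out, the last holds). Time passes only in rows, so rows that repeat a pose let the fingers close, or fill a call up. It gives the time, the measured TCP pose, the force and the opening at its end, in the units of the state.
- ctrl.sense(): the state, without advancing time (a new reading comes with each control period).
- viewer.capture(name): name is "side" or "top"; returns the picture (400x640x3 uint8, red, green, blue); there is no depth.
- viewer.calibration(name): a dict with "fx", "fy", "cx", "cy" (pixels), "xyz" and "attitude" of the camera in the world. Camera axes: x right, y down, z forward; pixel columns grow to the right and rows downward; lengths in mm; the calibration is good to about 2 mm. A picture is of the moment at which its call begins. calibration takes no time and is no camera call.
- order.finish_job(): hands the job in, once; it reports no verdict.
The state is a dict: "time_s": time; "joints": joint angles; "dq": joint speeds; "tau": joint torques, N m; "eef_pos": TCP position; "ee_rot": TCP orientation; "force": force on the tool from outside, world axes, zero at the start; "wrist_torque": the same for the moment, N m; "grip_width": opening from 0.0 (shut) to 1.0 (fully open).
Only numpy, scipy, OpenCV 4.12 (cv2) and the standard library are available. Lean on these libraries where they do the work, as an engineer would, in place of code of your own. Each camera call takes 0.05 s, during which the arm holds its last target. There are 200 camera calls.

## Working session

There is one attempt and no reset: what is moved stays moved. The work goes in short steps, Python scripts to look and compute and a tool call to move; the robot and the scene stay as the last step left them, time stands still between calls to the robot, and variables do not carry over. Pictures are saved under pics/ and viewed, about 8 in all and at most 12, crops included, and the job is handed in when it is done.

Besides the shell and the picture viewer there is one more tool, called after ">>>" in YAML: its name, and indented under it one key for each argument. carry_out: Moves the arm, as the interface text tells. Its arguments: {"type":"object","properties":{"deltas":{"type":"array"},"newtons":{"type":"number"}},"required":["deltas"]}

```bash
mkdir -p pics
python3 - <<'E'
from rig import ctrl, viewer
import cv2
for n in("side","top"):
    cv2.imwrite(f"pics/{n}0.png",viewer.capture(n)[:,:,::-1]); print(viewer.calibration(n))
print(ctrl.sense())
E
```

```text
{'fx': 424.26714558762865, 'fy': 424.26714558762865, 'cx': 317.2089964326275, 'cy': 197.3407574255484, 'xyz': array([ 312.96677446,  737.23142883, 1083.30902111]), 'attitude': array([ 0.04460002, -0.10803021,  0.93668091, -0.33010481])}
{'fx': 428.27519390977204, 'fy': 428.27519390977204, 'cx': 318.9359885431828, 'cy': 191.42662034984653, 'xyz': array([ 282.85305169,  -83.01776598, 1435.90584754]), 'attitude': array([-0.05871669,  0.71315783, -0.69614787,  0.05776161])}
{'time_s': 0.1, 'joints': array([-1.46239894e+00,  3.13395809e-01,  1.49835481e+00, -2.01697640e-05,
        1.33099249e+00, -2.23373730e-01]), 'dq': array([-0.0006237 , -0.00071458, -0.00082207, -0.00014562,  0.00128188,
       -0.000627  ]), 'tau': array([ 2.80715984e-03, -4.12897503e+01, -2.60139960e+01, -1.50366377e-04,
        3.03978559e-03,  3.96275993e-06]), 'eef_pos': array([ 170.9735322 , -496.14023807,  230.79377169]), 'ee_rot': array([ 0.11635675,  0.69741604,  0.1171697 , -0.69738313]), 'force': array([-0.56585553,  0.44809019, -0.7438432 ]), 'wrist_torque': array([ 0.01052534, -0.00071735, -0.00416852]), 'grip_width': 0.9963535423403083}
```

View pics/top0.png

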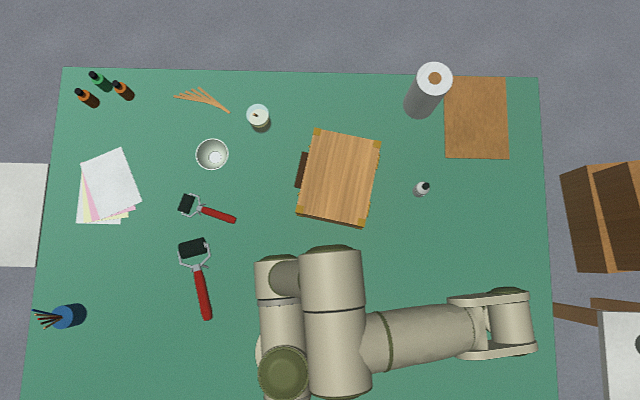

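View pics/side0.png

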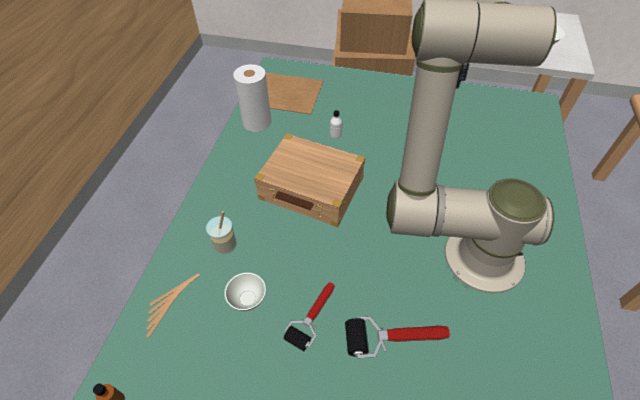

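The top view shows the chest at about (338,178) with its lip at (302,170). The small roller runs from (180,205) to (236,219) and the large one from (190,240) to (208,320). The bowl is at (212,155), the jar at (258,117) and the glue at (421,188).

```bash
cat > h.py <<'E'
import numpy as np
from rig import ctrl, viewer
from scipy.spatial.transform import Rotation as R
def rot(q): return R.from_quat(np.roll(q,-1))
def px(n,u,v,z=0):
    c=viewer.calibration(n); d=rot(c['attitude']).apply([(u-c['cx'])/c['fx'],(v-c['cy'])/c['fy'],1])
    return c['xyz']+d*(z-c['xyz'][2])/d[2]
def proj(n,p):
    c=viewer.calibration(n); q=rot(c['attitude']).inv().apply(np.atleast_2d(p)-c['xyz'])
    return np.c_[c['fx']*q[:,0]/q[:,2]+c['cx'],c['fy']*q[:,1]/q[:,2]+c['cy']]
E
python3 - <<'E'
from h import *
import cv2
np.set_printoptions(precision=0,suppress=True)
T=[("lidFL",316,128,106),("lidRL?",381,141,106),("lidRR",366,226,106),("lidFR",297,214,106),("lipa",304,152,80),("lipb",296,187,80),
("s drum a",177,206,20),("s drum front mid",180,202,20),("s tail",236,220,22),("L drumfront",191,240,20),("L tail",208,319,22),("bowl",212,154,40),("jar",258,116,95),("glue",425,185,110)]
for n,u,v,z in T: print(n,px("top",u,v,z))
for n,u,v,z in [("lid corner back",291,137,106),("front-left",258,178,106),("front-right",342,213,106),("rear right",364,157,106),("s tail",332,286,22),("L tail",448,332,22),("bowl",245,292,40),("jar",221,228,95),("glue",336,114,110)]: print("S",n,px("side",u,v,z))
a=viewer.capture("top")[175:335,160:260]; b=viewer.capture("top")[115:245,285:390]
cv2.imwrite("pics/z.png",np.hstack([cv2.resize(x,(400 if i==0 else 400,600),interpolation=cv2.INTER_CUBIC) for i,x in enumerate((a,b))])[:,:,::-1])
E
```

```text
lidFL [711. -64. 106.]
lidRL? [ 673. -274.  106.]
lidRR [ 399. -227.  106.]
lidFR [431. -12. 106.]
lipa [638. -27.  80.]
lipb [521.  -4.  80.]
s drum a [458. 393.  20.]
s drum front mid [471. 384.  20.]
s tail [416. 194.  22.]
L drumfront [346. 338.  20.]
L tail [ 97. 265.  22.]
bowl [634. 283.  40.]
jar [751. 127.  95.]
glue [ 532. -412.  110.]
S lid corner back [ 653. -260.  106.]
S front-left [703. -61. 106.]
S front-right [425.  13. 106.]
S rear right [ 400. -222.  106.]
S s tail [412. 203.  22.]
S L tail [ 97. 262.  22.]
S bowl [634. 282.  40.]
S jar [750. 133.  95.]
S glue [ 529. -404.  110.]
```

View pics/z.png

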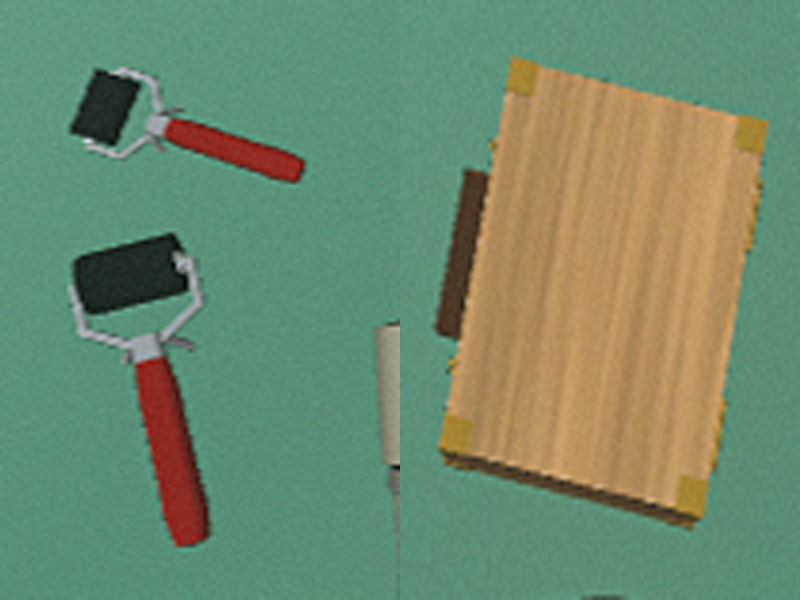

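The crops confirm that the small roller, about 197 mm long, is the one meant. Next I fit the chest and roller poses.

```bash
cat >> h.py <<'E'
def delta(p,Rt,p0=None,R0=None):
    "tool-frame shift/turn(deg) from measured (or given) pose to target"
    s=ctrl.sense(); p0=s['eef_pos'] if p0 is None else p0; R0=rot(s['ee_rot']) if R0 is None else R0
    return R0.inv().apply(np.array(p)-p0), np.degrees((R0.inv()*Rt).as_rotvec())
E
python3 - <<'E'
from h import *
import cv2
from scipy.optimize import least_squares
np.set_printoptions(precision=3,suppress=True)
C=np.array([[-110,140,106],[110,140,106],[110,-140,106],[-110,-140,106]])
t=np.array([[313.9,127.4],[381.3,141],[363.7,227.2],[295.5,212.5]])
s=np.array([[258,178],[291,137],[364,157],[342,213]])
for w in ((1,0),(0,1),(1,1)):
    f=lambda v:np.r_[w[0]*(proj("top",R.from_euler('z',v[2]).apply(C)+[v[0],v[1],0])-t).ravel(),w[1]*(proj("side",R.from_euler('z',v[2]).apply(C)+[v[0],v[1],0])-s).ravel()]
    r=least_squares(f,[550,-150,-1.75],x_scale=[10,10,.1]);print(w,r.x,r.fun)
v=r.x;Rz=R.from_euler('z',v[2])
for n,p in dict(hinge=[110,0,76.5],lip=[-134,0,76.5]).items(): print(n,Rz.apply(p)+[v[0],v[1],0])
for n,roi in (("top",(190,230,198,242)),("side",(278,325,305,340))):
    im=viewer.capture(n).astype(int); m=(im[...,0]>90)&(im[...,0]>2.2*im[...,1])
    M=np.zeros_like(m);M[roi[0]:roi[1],roi[2]:roi[3]]=1
    y,x=np.nonzero(m&M); P=np.array([px(n,a,b,22)[:2] for a,b in zip(x,y)]);c=P.mean(0);d=np.linalg.svd(P-c)[2][0]
    e=(P-c)@d; print(n,len(x),c,d,e.min(),e.max())
s=ctrl.sense();print(rot(s['ee_rot']).as_matrix())
print(R.from_euler('z',0).as_matrix()[0], [px("top",186,203.5,20)])
E
```

```text
(1, 0) [ 554.154 -139.782   -1.757] [ 0.107  0.338 -0.305  0.515  0.569 -0.396 -0.379 -0.409 -0.     0.
 -0.    -0.     0.     0.    -0.    -0.   ]
(0, 1) [ 545.195 -132.773   -1.766] [-0.     0.    -0.     0.    -0.     0.    -0.     0.    -1.198  2.198
 -1.701 -1.826  3.721  2.541 -0.794 -3.18 ]
(1, 1) [ 549.861 -137.457   -1.761] [-0.472  1.518 -0.901  1.938 -0.371  1.058 -1.297  0.786 -2.111  1.041
 -2.899 -2.878  2.419  1.078 -1.784 -4.837]
hinge [ 529.109 -245.481   76.5  ]
lip [575.142  -5.863  76.5  ]
top 236 [432.15  253.255] [0.305 0.952] -57.73570262519339 59.48739369994149
side 324 [432.872 251.706] [0.31  0.951] -59.867284728897374 55.660902087396224
[[-0.     0.326 -0.945]
 [ 0.    -0.945 -0.326]
 [-1.    -0.    -0.   ]]
[1. 0. 0.] [array([466.918, 364.017,  20.   ])]
```

>>> carry_out:
  deltas:
    - [-1,-50,-20,-18,0,0,0]
    - [-1,-80,-60,-55,0,0,0]
    - [-1,-100,-100,-90,0,0,0]
    - [-1,-120,-140,-128,0,0,0]
    - [-1,-130,-180,-165,0,0,0]

```text
time_s: 0.92
eef_pos: [268.8, -270.9, 362.3]
ee_rot: [0.117, 0.698, 0.116, -0.697]
force: [1.3, -0.2, 0.3]
grip_width: 1.001
```

```bash
python3 -c "
from h import *
s=ctrl.sense();print(repr(s['joints']),repr(s['eef_pos']),repr(s['ee_rot']))"
```

```text
array([-1.09903626e+00, -8.16843696e-02,  1.60771167e+00,  1.55274779e-04,
        1.61392411e+00,  1.40444345e-01]) array([ 268.80554967, -270.883397  ,  362.26573839]) array([ 0.11714188,  0.69765307,  0.11606835, -0.69719876])
```

>>> carry_out:
  deltas:
    - [-1,-5,-40,-36,0,0,0]
    - [-1,-10,-80,-72,0,0,0]
    - [-1,-15,-120,-108,0,0,0]
    - [-1,-20,-160,-145,0,0,0]
    - [-1,-20,-200,-182,0,0,0]

```text
time_s: 1.55
eef_pos: [375.7, -22.3, 381.8]
ee_rot: [0.117, 0.698, 0.116, -0.697]
force: [-0.0, -0.9, 0.0]
grip_width: 0.999
```

>>> carry_out:
  deltas:
    - [-1,-10,-40,-36,0,0,0]
    - [-1,-20,-80,-72,0,0,0]
    - [-1,-20,-110,-100,0,10,0]
    - [-1,-20,-140,-127,0,20,0]
    - [-1,-20,-140,-127,0,30,0]

```text
time_s: 2.17
eef_pos: [450.1, 151.5, 401.5]
ee_rot: [0.083, 0.855, 0.145, -0.491]
force: [0.9, 0.5, -0.0]
grip_width: 1.001
```

```bash
python3 -c "
from h import *
s=ctrl.sense();print(s['time_s'],repr(s['joints']),repr(s['eef_pos']),repr(s['ee_rot']))
print(rot(s['ee_rot']).as_matrix())"
```

```text
2.175 array([-0.02191456, -0.16794655,  1.67134769,  0.19502613,  1.14397962,
        1.17817061]) array([450.08819326, 151.51032088, 401.52667954]) array([ 0.08280291,  0.85534062,  0.14452446, -0.49055966])
[[ 4.76927804e-01  3.28474816e-01 -8.15257116e-01]
 [ 1.65995748e-01 -9.44512718e-01 -2.83445123e-01]
 [-8.63125299e-01 -1.46355191e-04 -5.04989799e-01]]
```

```bash
cat > fk.py <<'E'
import numpy as np
from scipy.spatial.transform import Rotation as R
from scipy.optimize import least_squares
S=[([-1.46239894e+00,3.13395809e-01,1.49835481e+00,0,1.33099249e+00,-2.23373730e-01],[170.97,-496.14,230.79],[.11635675,.69741604,.1171697,-.69738313]),
([-1.09903626e+00,-8.16843696e-02,1.60771167e+00,1.55e-4,1.61392411e+00,1.40444345e-01],[268.8,-270.88,362.27],[.11714188,.69765307,.11606835,-.69719876]),
([-.02191456,-.16794655,1.67134769,.19502613,1.14397962,1.17817061],[450.09,151.51,401.53],[.08280291,.85534062,.14452446,-.49055966])]
def fk(q,k):
    a1,d1,L2,L3,a3,L=k
    # forearm frame: x along forearm, z = 'up-perp'
    r1=R.from_euler('z',q[0]); f=r1*R.from_euler('y',q[1]+q[2]-np.pi/2)
    w=r1.apply([a1+L2*np.sin(q[1]),0,d1+L2*np.cos(q[1])])+f.apply([L3,0,a3])
    t=f*R.from_euler('x',q[3])*R.from_euler('y',q[4])*R.from_euler('x',q[5])
    return w+t.apply([L,0,0]),t
def fit(S=S):
    g=lambda k:np.r_[np.ravel([fk(q,k)[0]-p for q,p,_ in S]),(k-[0,300,400,400,0,250])*1e-3]
    return least_squares(g,[0,300,400,400,0,250])
if __name__=="__main__":
    np.set_printoptions(precision=2,suppress=True)
    r=fit();print(r.x,r.fun)
    for q,p,o in S:
        t=fk(q,r.x)[1]; e=(t.inv()*R.from_quat(np.roll(o,-1))); print(e.as_rotvec())
E
python3 fk.py
```

```text
[  308.34  2935.18  5976.38   200.16 -7678.87   883.66] [-115.61  -12.62    1.22 -102.45  -54.88  -16.51   -2.48   -5.4    15.28
    0.31    2.64    5.58   -0.2    -7.68    0.63]
[ 1.57 -0.   -0.  ]
[1.57 0.   0.  ]
[ 1.57 -0.   -0.  ]
```

```bash
sed -i 's/a1,d1,L2,L3,a3,L=k/a1,d1,L2,L3,a3,L,b=k/; s/\[a1+L2\*np.sin(q\[1\]),0,/[a1+L2*np.sin(q[1]),b,/; s/\[0,300,400,400,0,250\]/[0,200,450,450,0,250,116]/g; s/\*R.from_euler(.x.,q\[5\])/*R.from_euler("x",q[5]+np.pi\/2)/' fk.py; python3 fk.py; python3 -c "
from h import *
d,t=delta([450,150,400],rot([.116,.698,.117,-.697]));print(d,t)"
```

```text
[ -0.03 201.25 438.81 397.52 -38.85 255.31 116.3 ] [ 0.    0.   -0.   -0.    0.   -0.    0.   -0.    0.   -0.    0.   -0.01
 -0.05 -0.04  0.01  0.  ]
[-0. -0. -0.]
[-0.  0. -0.]
[-0. -0. -0.]
[1.02494707 1.39777145 1.27095087] [ 2.21991265e-01 -3.02372370e+01 -6.36118663e-04]
```

```bash
cat > plan.py <<'E'
from fk import *
K=fit().x
lo=np.array([-2.94,-.97,.19,-1.23,.02,-2.88])+.04; hi=np.array([2.94,2.17,2.56,4.37,3.11,2.88])-.04
def ik(p,t,q0):
    f=lambda q:np.r_[(fk(q,K)[0]-p)/100,(fk(q,K)[1].inv()*t).as_rotvec()]
    r=least_squares(f,np.clip(q0,lo+.01,hi-.01),bounds=(lo,hi)); return r.x,np.sqrt(2*r.cost)
def ori(yaw,pitch,roll=0): # deg; pitch positive down; jaws horizontal at roll 0
    return R.from_euler('ZYX',[yaw,pitch,roll],degrees=True)
cx=np.array([-.185,-.983,0]);cy=np.array([.983,-.185,0]); hinge=np.array([533.8,-247.9,76.5])
def arc(th,r,off,y=0): # point at radius r from hinge, 'off' below the underside
    return hinge+cy*y-cx*(r*np.cos(th)+off*np.sin(th))+np.array([0,0,r*np.sin(th)-off*np.cos(th)])
E
python3 - <<'E'
from plan import *
np.set_printoptions(precision=2,suppress=True)
q00=np.array([0,.2,1.6,-.8,1.4,1.2])
for yaw in (-100,-80,-60,-40):
  for pitch in (15,25,35,45):
   for roll in (0,):
    best=None
    t=ori(yaw,pitch,roll)
    for q6 in (-2,0,2):
      q=q00.copy();q[5]=q6;E=[];Q=[]
      for th in (0,.5,1,1.5):
        q,e=ik(arc(th,232,14),t,q);E.append(e);Q.append(q)
      if best is None or max(E)<max(best[0]): best=(E,Q)
    print(yaw,pitch,np.array(best[0]),best[1][0],best[1][-1])
E
```

```text
-100 15 [0.   0.   0.06 0.13] [ 0.17  1.04  1.26 -1.15  1.64  0.79] [-0.18  0.53  1.4  -1.19  1.48  0.33]
-100 25 [0. 0. 0. 0.] [ 0.15  0.96  1.3  -1.04  1.52  0.75] [-0.19  0.49  1.43 -1.16  1.42  0.32]
-100 35 [0. 0. 0. 0.] [ 0.11  0.88  1.34 -0.92  1.41  0.69] [-0.22  0.45  1.39 -0.99  1.38  0.19]
-100 45 [0. 0. 0. 0.] [ 0.07  0.8   1.39 -0.79  1.3   0.61] [-0.28  0.42  1.35 -0.8   1.36  0.07]
-80 15 [0.19 0.18 0.21 0.24] [ 0.17  0.91  1.45 -1.19  1.4   0.74] [-0.21  0.35  1.61 -1.19  1.12  0.19]
-80 25 [0.07 0.04 0.05 0.07] [ 0.16  0.84  1.53 -1.19  1.26  0.72] [-0.23  0.32  1.64 -1.19  1.07  0.18]
-80 35 [0. 0. 0. 0.] [ 0.13  0.77  1.58 -1.14  1.12  0.67] [-0.26  0.29  1.61 -1.05  1.03  0.05]
-80 45 [0. 0. 0. 0.] [ 0.08  0.7   1.59 -0.97  1.02  0.51] [-0.31  0.28  1.54 -0.8   1.06 -0.17]
-60 15 [0.42 0.36 0.32 0.29] [ 0.14  0.78  1.59 -1.19  1.13  0.56] [-0.34  0.15  1.82 -1.19  0.64 -0.05]
-60 25 [0.29 0.21 0.15 0.11] [ 0.11  0.71  1.66 -1.19  1.    0.51] [-0.34  0.15  1.83 -1.19  0.64 -0.04]
-60 35 [0.15 0.05 0.   0.  ] [ 0.08  0.66  1.73 -1.19  0.86  0.47] [-0.35  0.15  1.8  -1.05  0.65 -0.18]
-60 45 [0.01 0.   0.   0.  ] [ 0.04  0.61  1.78 -1.19  0.74  0.44] [-0.4   0.15  1.7  -0.69  0.74 -0.53]
-40 15 [0.6  0.47 0.34 0.23] [ 0.04  0.59  1.79 -1.19  0.71  0.24] [-0.56  0.02  2.01 -1.19  0.06 -0.33]
-40 25 [0.44 0.3  0.17 0.07] [ 0.    0.55  1.83 -1.19  0.6   0.18] [-0.53  0.03  1.99 -1.19  0.14 -0.3 ]
-40 35 [0.28 0.13 0.   0.  ] [-0.03  0.53  1.87 -1.19  0.51  0.14] [-0.52  0.04  1.92 -0.57  0.27 -0.92]
-40 45 [0.11 0.   0.   0.  ] [-0.06  0.51  1.89 -1.19  0.44  0.11] [-0.53  0.06  1.8  -0.24  0.51 -1.25]
```

```bash
cat >> plan.py <<'E'
import json,os
def rows(W,g,save=True,start=None):
    "W: list of (p,R) per row (multiple of 5); prints deltas per call, relative to commanded pose at call start; checks ik"
    from h import ctrl,rot
    s=ctrl.sense(); q=s['joints']
    if start is None and os.path.exists('cmd.json'): start=json.load(open('cmd.json'))
    p0,R0=(s['eef_pos'],rot(s['ee_rot'])) if start is None or start=='now' else (np.array(start[0]),R.from_quat(start[1]))
    for i in range(0,len(W),5):
        out=[]
        for p,t in W[i:i+5]:
            qn,e=ik(p,t,q); 
            d=np.round(R0.inv().apply(p-p0),0); w=np.round(np.degrees((R0.inv()*t).as_rotvec()),1)
            out.append([g,*map(float,d),*map(float,w)])
            if e>.01: print("IKERR",p,e,qn)
            if np.abs(qn-q).max()>.3: print("fast",np.round(qn-q,2))
            q=qn
        print(json.dumps(out).replace('.0,',',').replace('.0]',']'))
        R1=R0*R.from_rotvec(out[-1][4:],degrees=True); p0=p0+R0.apply(out[-1][1:4]);R0=R1
    print("end q",np.round(q,2))
    json.dump([list(p0),list(R0.as_quat())],open('cmd.json','w'))
def interp(a,b,n):
    rv=(a[1].inv()*b[1]).as_rotvec()
    return [(a[0]+(b[0]-a[0])*k/n,a[1]*R.from_rotvec(rv*k/n)) for k in range(1,n+1)]
E
python3 - <<'E'
from plan import *
from h import ctrl,rot
s=ctrl.sense(); a=(s['eef_pos'],rot(s['ee_rot']))
t=ori(-100,25)
P=arc(0,244+35,31.5,-35)
A=(P+[0,0,155],t); B=(P,t); C=(arc(0,226,31.5,-35),t)
print(P,C[0])
rows(interp(a,A,10)+interp(A,B,4)+[B]+interp(B,C,4)+[C],1,start='now')
E
```

```text
[551.01   32.832  45.   ] [541.205 -19.267  45.   ]
[[1, 20, 15, 5, -6.5, -8.5, 2], [1, 40, 29, 11, -12.9, -17.1, 4], [1, 61, 44, 16, -19.4, -25.6, 6.1], [1, 81, 58, 21, -25.9, -34.1, 8.1], [1, 101, 73, 27, -32.3, -42.7, 10.1]]
[[1, 23, 10, -5, -6.5, -8.5, 2], [1, 46, 20, -10, -13, -17.1, 4.1], [1, 68, 30, -14, -19.4, -25.6, 6.1], [1, 91, 41, -19, -25.9, -34.1, 8.1], [1, 114, 51, -23, -32.4, -42.7, 10.1]]
[[1, 16, 0, -36, 0, 0, 0], [1, 33, 0, -71, 0, 0, 0], [1, 49, 0, -106, 0, 0, 0], [1, 65, 0, -141, 0, 0, 0], [1, 65, 0, -141, 0, 0, 0]]
[[1, 12, 0, 6, 0, 0, 0], [1, 24, -0, 11, 0, 0, 0], [1, 36, -0, 17, 0, 0, 0], [1, 48, -0, 22, 0, 0, 0], [1, 48, -0, 22, 0, 0, 0]]
end q [ 0.16  0.94  1.42 -1.04  1.48  0.83]
```

>>> carry_out:
  deltas:
    - [1,20,15,5,-6.5,-8.5,2]
    - [1,40,29,11,-12.9,-17.1,4]
    - [1,61,44,16,-19.4,-25.6,6.1]
    - [1,81,58,21,-25.9,-34.1,8.1]
    - [1,101,73,27,-32.3,-42.7,10.1]

```text
time_s: 2.8
eef_pos: [499.7, 89.1, 300.0]
ee_rot: [-0.396, -0.575, -0.159, 0.698]
force: [-0.0, -0.0, 0.8]
grip_width: 0.001
```

>>> carry_out:
  deltas:
    - [1,23,10,-5,-6.5,-8.5,2]
    - [1,46,20,-10,-13,-17.1,4.1]
    - [1,68,30,-14,-19.4,-25.6,6.1]
    - [1,91,41,-19,-25.9,-34.1,8.1]
    - [1,114,51,-23,-32.4,-42.7,10.1]

```text
time_s: 3.42
eef_pos: [550.3, 30.6, 199.0]
ee_rot: [-0.622, -0.173, -0.141, 0.75]
force: [0.6, -0.5, 1.0]
grip_width: -0.001
```

Run:
```python
from plan import *
from h import *
import cv2
s=ctrl.sense();print(repr(s['joints']),s['eef_pos'],repr(s['ee_rot']))
print(fk(s['joints'],K)[0]); c=json.load(open('cmd.json'));t=rot(s['ee_rot']);print((t.inv()*ori(-100,25)).as_rotvec())
cv2.imwrite("pics/a.png",viewer.capture("side")[:,:,::-1])
```

```text
array([ 0.22751328,  0.74509512,  1.2926545 , -0.98195629,  1.69692688,
        0.60577106]) [550.26142267  30.58546855 198.9855298 ] array([-0.62246926, -0.17329816, -0.14087965,  0.75010179])
[550.2565039   30.57236504 198.99001599]
[-0.00908474 -0.01409412  0.00887834]
```

View pics/a.png

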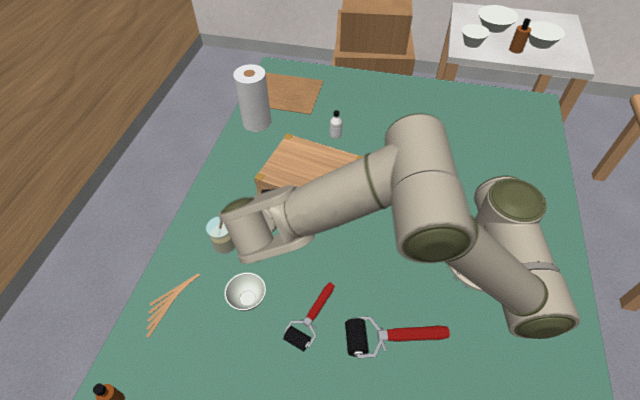

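The side view shows the wrist around (250,235), above and clear of the bowl at (245,292) and the jar at (221,235). The forward model predicts the TCP to well under 1 mm, so I go down and in.

>>> carry_out:
  deltas:
    - [1,16,0,-36,0,0,0]
    - [1,33,0,-71,0,0,0]
    - [1,49,0,-106,0,0,0]
    - [1,65,0,-141,0,0,0]
    - [1,65,0,-141,0,0,0]

```text
time_s: 4.1
eef_pos: [550.4, 33.9, 43.0]
ee_rot: [-0.621, -0.175, -0.142, 0.751]
force: [0.0, 0.4, 0.4]
grip_width: -0.003
```

>>> carry_out:
  deltas:
    - [1,12,0,6,0,0,0]
    - [1,24,0,11,0,0,0]
    - [1,36,0,17,0,0,0]
    - [1,48,0,22,0,0,0]
    - [1,48,0,22,0,0,0]

```text
time_s: 4.72
eef_pos: [541.2, -18.8, 43.3]
ee_rot: [-0.621, -0.176, -0.141, 0.751]
force: [0.0, 0.8, -0.2]
grip_width: 0.002
```

Run:
```python
from plan import *
from h import *
import cv2
s=ctrl.sense();print(s['eef_pos'],s['force'])
a=viewer.capture("side")[120:320,180:400]; b=viewer.capture("top")[100:300,240:460]
cv2.imwrite("pics/b.png",np.hstack([cv2.resize(x,(400,364)) for x in (a,b)])[:,:,::-1])
# arc plan
W=[]
for k in range(25):
    th=(k+1)/25*1.62
    W.append((arc(th,226,31-21*min(1,(k+1)/5),-35), ori(-100,25+np.clip((th-.3)/1.2,0,1)*20)))
rows(W,1)
```

```text
[541.16894755 -18.81489412  43.32237764] [ 0.03771802  0.79067088 -0.23146668]
[[1, -9, -0, 17, 0, 0, 0], [1, -17, -0, 35, 0, 0, 0], [1, -23, -0, 53, 0, 0, 0], [1, -28, -1, 71, 0, 0, 0], [1, -31, -1, 89, 0, 0.4, 0]]
[[1, -2, 0, 15, 0, 1.1, 0], [1, -3, 0, 29, 0, 2.2, 0], [1, -3, 0, 44, 0, 3.3, 0], [1, -2, 0, 59, 0, 4.3, 0], [1, -1, -0, 73, 0, 5.4, 0]]
[[1, 2, -0, 15, 0, 1.1, 0], [1, 4, -0, 29, 0, 2.2, 0], [1, 8, -0, 44, 0, 3.3, 0], [1, 12, -0, 58, 0, 4.3, 0], [1, 17, -1, 71, 0, 5.4, 0]]
[[1, 5, 0, 14, 0, 1.1, 0], [1, 10, 0, 28, 0, 2.2, 0], [1, 17, -0, 41, 0, 3.3, 0], [1, 24, -0, 54, 0, 4.3, 0], [1, 32, -0, 66, 0, 5.4, 0]]
[[1, 8, -1, 12, 0, 1.1, 0], [1, 17, -1, 24, 0, 2.2, 0], [1, 26, -1, 35, 0, 3.3, 0], [1, 36, -1, 46, 0, 3.4, 0], [1, 47, -1, 56, 0, 3.4, 0]]
end q [-0.34  0.34  1.47 -0.81  1.29  0.06]
```

View pics/b.png

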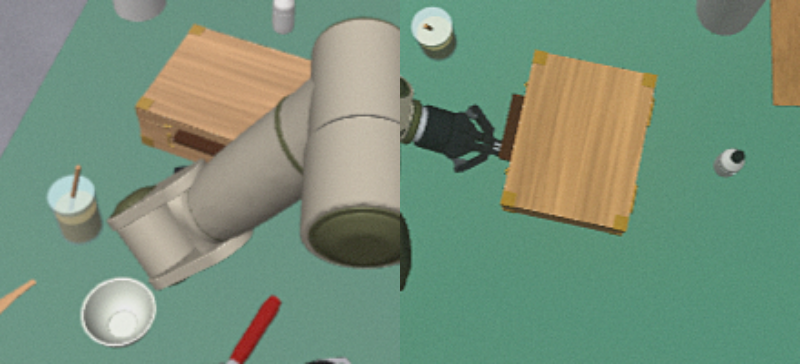

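The fingertips are under the near half of the lip (right panel, about (503,145)) and touch nothing. I lift along the arc now.

>>> carry_out:
  deltas:
    - [1,-9,0,17,0,0,0]
    - [1,-17,0,35,0,0,0]
    - [1,-23,0,53,0,0,0]
    - [1,-28,-1,71,0,0,0]
    - [1,-31,-1,89,0,0.4,0]

```text
time_s: 5.45
eef_pos: [537.9, -28.7, 138.2]
ee_rot: [-0.621, -0.179, -0.143, 0.749]
force: [2.5, 0.9, -2.2]
grip_width: 0.0
```

>>> carry_out:
  deltas:
    - [1,-2,0,15,0,1.1,0]
    - [1,-3,0,29,0,2.2,0]
    - [1,-3,0,44,0,3.3,0]
    - [1,-2,0,59,0,4.3,0]
    - [1,-1,0,73,0,5.4,0]

```text
time_s: 6.08
eef_pos: [530.9, -60.2, 203.2]
ee_rot: [-0.613, -0.214, -0.173, 0.741]
force: [0.8, 0.4, -2.5]
grip_width: -0.0
```

Run:
```python
from h import *
import cv2
s=ctrl.sense();print(s['eef_pos'],s['force'])
b=viewer.capture("side")[60:320,180:440]; a=viewer.capture("top")[80:300,240:460]
cv2.imwrite("pics/c.png",np.hstack([cv2.resize(x,(400,400)) for x in (b,a)])[:,:,::-1])
```

```text
[530.93226249 -60.17058569 203.17083143] [ 0.76732137  0.44508776 -2.47489831]
```

View pics/c.png

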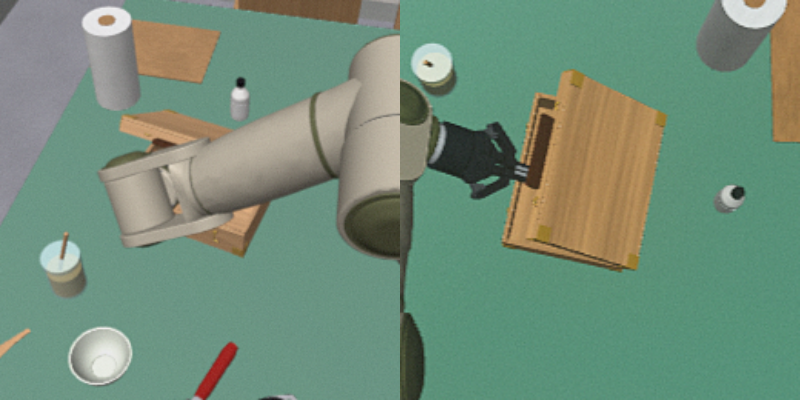

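The lid is up about 35° and resting on the fingers (top panel, lip at (540,150)), with a steady force of about 2.5 N. I continue along the arc.

>>> carry_out:
  deltas:
    - [1,2,0,15,0,1.1,0]
    - [1,4,0,29,0,2.2,0]
    - [1,8,0,44,0,3.3,0]
    - [1,12,0,58,0,4.3,0]
    - [1,17,-1,71,0,5.4,0]

```text
time_s: 6.8
eef_pos: [520.2, -111.2, 254.7]
ee_rot: [-0.605, -0.249, -0.201, 0.729]
force: [0.7, 0.7, -1.7]
grip_width: 0.002
```

>>> carry_out:
  deltas:
    - [1,5,0,14,0,1.1,0]
    - [1,10,0,28,0,2.2,0]
    - [1,17,0,41,0,3.3,0]
    - [1,24,0,54,0,4.3,0]
    - [1,32,0,66,0,5.4,0]

```text
time_s: 7.42
eef_pos: [507.4, -175.5, 287.3]
ee_rot: [-0.594, -0.283, -0.23, 0.717]
force: [-0.2, 0.1, -0.2]
grip_width: -0.0
```

>>> carry_out:
  deltas:
    - [1,8,-1,12,0,1.1,0]
    - [1,17,-1,24,0,2.2,0]
    - [1,26,-1,35,0,3.3,0]
    - [1,36,-1,46,0,3.4,0]
    - [1,47,-1,56,0,3.4,0]

```text
time_s: 8.05
eef_pos: [492.8, -246.6, 296.2]
ee_rot: [-0.587, -0.304, -0.247, 0.709]
force: [0.1, 0.3, -0.5]
grip_width: -0.001
```

Run:
```python
from h import *
import cv2
s=ctrl.sense();print(s['eef_pos'],s['force'],s['joints'])
b=viewer.capture("side")[60:320,180:440]; a=viewer.capture("top")[80:300,240:460]
cv2.imwrite("pics/d.png",np.hstack([cv2.resize(x,(400,400)) for x in (b,a)])[:,:,::-1])
```

```text
[ 492.76305041 -246.55877076  296.24433065] [ 0.1003148   0.25718147 -0.49722193] [-0.35825438  0.32857174  1.49359261 -0.79722225  1.2695724   0.06277521]
```

View pics/d.png

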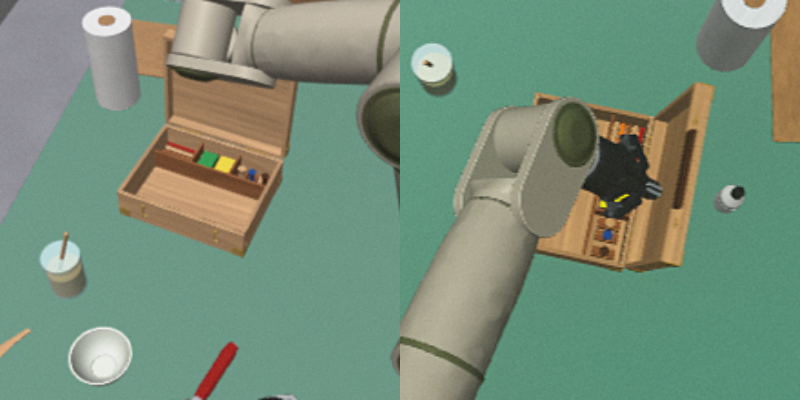

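The lid is open at its stop with the bay clear (left panel, bay at about (200,195)), and the fingers feel no contact. On to the roller.

```bash
cat >> plan.py <<'E'
def down(handle_yaw): # radians, tool down, jaw axis = handle yaw - 90deg
    a=handle_yaw-np.pi/2; y=np.array([np.cos(a),np.sin(a),0]); x=np.array([0,0,-1.]); return R.from_matrix(np.c_[x,y,np.cross(x,y)])
def cmd():
    c=json.load(open('cmd.json')); return np.array(c[0]),R.from_quat(c[1])
E
python3 - <<'E'
from plan import *
a=cmd(); print(a[0])
t=down(1.259); G=np.array([436.2,264,120.])
h=R.from_rotvec((a[1].inv()*t).as_rotvec()*.5); print(np.degrees((a[1].inv()*t).magnitude()))
M=(np.array([480.,-10,300]),a[1]*h)
rows(interp(a,M,5)+interp(M,(G,t),8)+[(G,t)]*2,-1)
E
```

```text
[ 499.37666451 -242.70647815  302.33344967]
45.671621705624176
[[-1, -32, -12, -32, 0.7, 4.5, -0.3], [-1, -63, -24, -65, 1.5, 9, -0.6], [-1, -95, -36, -97, 2.2, 13.5, -0.9], [-1, -126, -48, -129, 3, 18, -1.2], [-1, -158, -60, -161, 3.7, 22.5, -1.5]]
[[-1, 8, -13, -38, 0.5, 2.8, -0.2], [-1, 17, -27, -76, 1, 5.6, -0.4], [-1, 25, -41, -114, 1.4, 8.4, -0.6], [-1, 34, -55, -152, 1.9, 11.2, -0.8], [-1, 42, -69, -191, 2.4, 14, -1]]
[[-1, 18, -15, -34, 0.4, 2.8, -0.1], [-1, 35, -30, -68, 0.9, 5.6, -0.3], [-1, 53, -45, -102, 1.4, 8.5, -0.5], [-1, 53, -45, -102, 1.4, 8.5, -0.5], [-1, 53, -45, -102, 1.4, 8.5, -0.5]]
end q [ 0.31  0.4   1.69 -0.    1.05  0.63]
```

>>> carry_out:
  deltas:
    - [-1,-32,-12,-32,0.7,4.5,-0.3]
    - [-1,-63,-24,-65,1.5,9,-0.6]
    - [-1,-95,-36,-97,2.2,13.5,-0.9]
    - [-1,-126,-48,-129,3,18,-1.2]
    - [-1,-158,-60,-161,3.7,22.5,-1.5]

```text
time_s: 8.78
eef_pos: [476.2, -10.8, 297.9]
ee_rot: [-0.508, -0.452, -0.339, 0.65]
force: [0.5, 0.3, -0.6]
grip_width: 0.996
```

>>> carry_out:
  deltas:
    - [-1,8,-13,-38,0.5,2.8,-0.2]
    - [-1,17,-27,-76,1,5.6,-0.4]
    - [-1,25,-41,-114,1.4,8.4,-0.6]
    - [-1,34,-55,-152,1.9,11.2,-0.8]
    - [-1,42,-69,-191,2.4,14,-1]

```text
time_s: 9.4
eef_pos: [452.8, 162.9, 187.1]
ee_rot: [-0.448, -0.535, -0.388, 0.602]
force: [0.7, -0.3, 0.3]
grip_width: 1.002
```

>>> carry_out:
  deltas:
    - [-1,18,-15,-34,0.4,2.8,-0.1]
    - [-1,35,-30,-68,0.9,5.6,-0.3]
    - [-1,53,-45,-102,1.4,8.5,-0.5]
    - [-1,53,-45,-102,1.4,8.5,-0.5]
    - [-1,53,-45,-102,1.4,8.5,-0.5]

```text
time_s: 10.02
eef_pos: [439.5, 264.4, 122.3]
ee_rot: [0.41, 0.582, 0.414, -0.567]
force: [0.5, -0.5, 0.1]
grip_width: 1.0
```

Run:
```python
from h import *
from plan import *
import cv2
np.set_printoptions(precision=2,suppress=True)
s=ctrl.sense();print(s['eef_pos'],s['force'],s['joints'],s['grip_width'])
print(delta([436.2,264,4],down(1.259)))
b=viewer.capture("side")[80:340,180:440]; a=viewer.capture("top")[90:270,160:400]
cv2.imwrite("pics/e.png",np.hstack([cv2.resize(b,(400,400)),cv2.resize(a,(400,300))[0:300] if 0 else cv2.copyMakeBorder(cv2.resize(a,(400,300)),0,100,0,0,0)])[:,:,::-1])
```

```text
[439.54 264.45 122.27] [ 0.51 -0.48  0.11] [0.31 0.39 1.69 0.01 1.04 0.63] 0.9996010830285346
(array([118.19,  -3.79,   3.88]), array([-0.85, -1.15, -0.38]))
```

View pics/e.png

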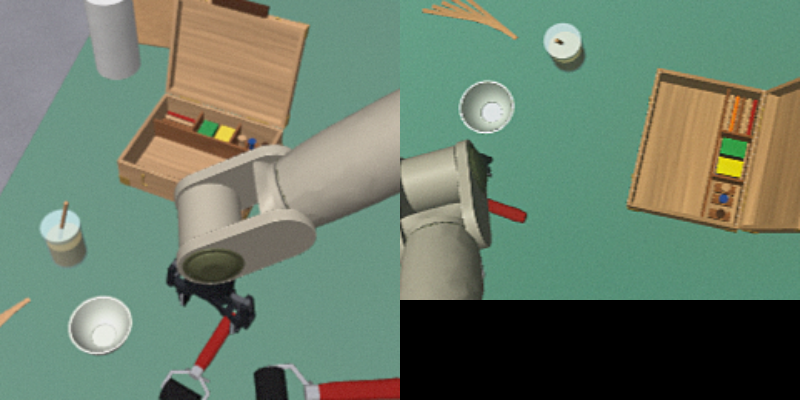

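The gripper straddles the small roller's handle (left panel, about (225,325)) and the lid stands open. I descend and grip.

>>> carry_out:
  deltas:
    - [-1,40,-4,4,-0.9,-1.2,-0.4]
    - [-1,80,-4,4,-0.9,-1.2,-0.4]
    - [-1,105,-4,4,-0.9,-1.2,-0.4]
    - [-1,118,-4,4,-0.9,-1.2,-0.4]
    - [-1,118,-4,4,-0.9,-1.2,-0.4]
  newtons: 50

```text
time_s: 10.75
eef_pos: [435.8, 264.1, 3.8]
ee_rot: [-0.416, -0.571, -0.417, 0.572]
force: [0.8, -0.4, 0.2]
grip_width: 1.0
```

>>> carry_out:
  deltas:
    - [1,0,0,0,0,0,0]
    - [1,0,0,0,0,0,0]
    - [1,0,0,0,0,0,0]
    - [1,0,0,0,0,0,0]
    - [1,0,0,0,0,0,0]

```text
time_s: 11.38
eef_pos: [435.6, 264.6, 3.8]
ee_rot: [-0.416, -0.571, -0.417, 0.572]
force: [-0.6, 2.3, 0.8]
grip_width: 0.277
```

>>> carry_out:
  deltas:
    - [1,-10,0,0,0,0,0]
    - [1,-30,0,0,0,0,0]
    - [1,-60,0,0,0,0,0]
    - [1,-100,0,0,0,0,0]
    - [1,-140,0,0,0,0,0]

```text
time_s: 12.0
eef_pos: [435.3, 264.0, 145.1]
ee_rot: [-0.416, -0.571, -0.417, 0.572]
force: [0.7, 0.5, -2.9]
grip_width: 0.272
```

Run:
```python
from plan import *
from h import *
import cv2
s=ctrl.sense();print(s['eef_pos'],s['force'],s['wrist_torque'],s['grip_width'])
b=viewer.capture("side")[150:400,200:450]; 
cv2.imwrite("pics/f.png",cv2.resize(b,(500,500))[:,:,::-1])
t=down(-.186); bay=np.array([560.2,-106.6,12]); H=bay-30*np.array([.983,-.185,0])
H[2]=150; a=(s['eef_pos'],rot(s['ee_rot']))
m=interp(a,(H,t),15)
rows(m+[(H,t)]*5,1,start='now')
```

```text
[435.25903065 264.03801347 145.10167783] [ 0.71955326  0.51787781 -2.89247205] [-0.11684874  0.03339024  0.01020233] 0.2718318383852939
[[1, 5, 12, 23, 5.5, -0.3, -0.4], [1, 5, 25, 44, 11.1, -0.3, -0.4], [1, 4, 39, 65, 16.6, -0.3, -0.3], [1, 4, 52, 86, 22.1, -0.3, -0.3], [1, 3, 66, 108, 27.6, -0.3, -0.3]]
[[1, 0, 21, 12, 5.5, -0, 0], [1, -0, 43, 25, 11.1, -0, 0], [1, -1, 65, 37, 16.6, -0, 0], [1, -1, 87, 50, 22.1, -0, 0], [1, -1, 109, 63, 27.6, -0, 0]]
[[1, -1, 25, 1, 5.6, 0, 0], [1, -1, 50, 2, 11.1, 0, 0], [1, -1, 75, 3, 16.6, 0, 0], [1, -2, 100, 4, 22.1, 0, 0], [1, -2, 125, 5, 27.6, 0, 0]]
[[1, 0, 0, -0, 0, 0, 0], [1, 0, 0, -0, 0, 0, 0], [1, 0, 0, -0, 0, 0, 0], [1, 0, 0, -0, 0, 0, 0], [1, 0, 0, -0, 0, 0, 0]]
end q [-0.41  0.42  1.57  0.    1.15  1.35]
```

View pics/f.png

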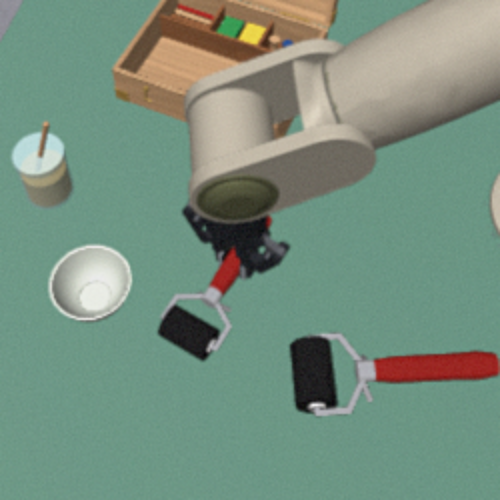

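The roller is held level, with the handle in the fingers at about (235,255) and the drum at (190,330). I carry it over the bay.

>>> carry_out:
  deltas:
    - [1,0,12,23,5.5,-0.3,-0.4]
    - [1,0,25,44,11.1,-0.3,-0.4]
    - [1,0,39,65,16.6,-0.3,-0.3]
    - [1,0,52,86,22.1,-0.3,-0.3]
    - [1,0,66,108,27.6,-0.3,-0.3]

```text
time_s: 12.68
eef_pos: [465.2, 140.4, 143.7]
ee_rot: [-0.267, -0.652, -0.268, 0.658]
force: [-0.2, -0.0, -2.6]
grip_width: 0.272
```

>>> carry_out:
  deltas:
    - [1,0,21,12,5.5,0,0]
    - [1,0,43,25,11.1,0,0]
    - [1,-1,65,37,16.6,0,0]
    - [1,-1,87,50,22.1,0,0]
    - [1,-1,109,63,27.6,0,0]

```text
time_s: 13.3
eef_pos: [496.8, 18.6, 144.6]
ee_rot: [-0.103, -0.696, -0.103, 0.703]
force: [0.0, -0.1, -2.5]
grip_width: 0.271
```

>>> carry_out:
  deltas:
    - [1,-1,25,1,5.6,0,0]
    - [1,-1,50,2,11.1,0,0]
    - [1,-1,75,3,16.6,0,0]
    - [1,-2,125,5,27.6,0,0]
    - [1,-2,125,5,27.6,0,0]

```text
time_s: 13.92
eef_pos: [528.9, -104.2, 146.4]
ee_rot: [0.066, -0.701, 0.068, 0.707]
force: [-0.8, 0.5, -2.9]
grip_width: 0.273
```

>>> carry_out:
  deltas:
    - [1,0,0,0,0,0,0]
    - [1,0,0,0,0,0,0]
    - [1,0,0,0,0,0,0]
    - [1,0,0,0,0,0,0]
    - [1,0,0,0,0,0,0]

```text
time_s: 14.55
eef_pos: [528.8, -101.4, 146.5]
ee_rot: [0.065, -0.701, 0.066, 0.707]
force: [-0.6, -0.1, -2.9]
grip_width: 0.272
```

Run:
```python
from plan import *
from h import *
import cv2
np.set_printoptions(precision=2,suppress=True)
s=ctrl.sense();print(s['eef_pos'],s['force'],s['grip_width'])
bay=np.array([560.2,-106.6,12]); H=bay-30*np.array([.983,-.185,0]); H[2]=16
print(H,delta(H,down(-.186)))
b=viewer.capture("side")[50:300,200:450]; a=viewer.capture("top")[100:260,260:420]
cv2.imwrite("pics/g.png",np.hstack([cv2.resize(x,(400,400)) for x in (b,a)])[:,:,::-1])
```

```text
[ 528.77 -101.35  146.54] [-0.61 -0.12 -2.87] 0.2723705188332367
[ 530.71 -101.05   16.  ] (array([130.52,  -1.07,  -2.88]), array([ 0.04,  0.45, -0.18]))
```

View pics/g.png

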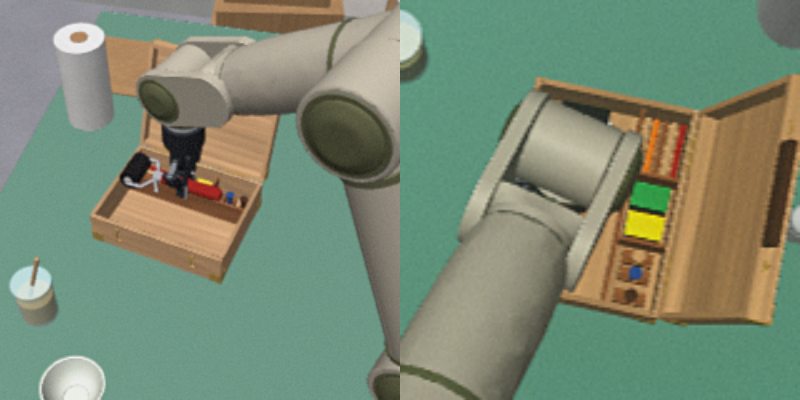

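The roller hangs above the bay with its drum toward the far end (left panel, drum at (137,170)) and the lid is still open. I lower it gently.

>>> carry_out:
  deltas:
    - [1,30,-1,-3,0,0.4,0]
    - [1,60,-1,-3,0,0.4,0]
    - [1,85,-1,-3,0,0.4,0]
    - [1,105,-1,-3,0,0.4,0]
    - [1,115,-1,-3,0,0.4,0]

```text
time_s: 15.28
eef_pos: [530.6, -101.2, 30.6]
ee_rot: [0.065, -0.703, 0.066, 0.705]
force: [0.2, -0.2, -1.9]
grip_width: 0.27
```

>>> carry_out:
  deltas:
    - [1,5,0,0,0,0,0]
    - [1,9,0,0,0,0,0]
    - [1,12,0,0,0,0,0]
    - [1,14,0,0,0,0,0]
    - [1,14,0,0,0,0,0]

```text
time_s: 15.9
eef_pos: [531.1, -101.4, 17.6]
ee_rot: [0.064, -0.704, 0.067, 0.704]
force: [-0.8, 1.2, -2.5]
grip_width: 0.272
```

>>> carry_out:
  deltas:
    - [1,1,0,0,0,0,0]
    - [1,1,0,0,0,0,0]
    - [1,2,0,0,0,0,0]
    - [1,2,0,0,0,0,0]
    - [1,2,0,0,0,0,0]

```text
time_s: 16.52
eef_pos: [531.4, -101.5, 15.8]
ee_rot: [-0.064, 0.704, -0.067, -0.704]
force: [2.2, -0.1, 1.8]
grip_width: 0.272
```

The force turned upward, so the roller is on the floor. I release partway and withdraw.

>>> carry_out:
  deltas:
    - [0.3,0,0,0,0,0,0]
    - [0.1,0,0,0,0,0,0]
    - [-0.2,0,0,0,0,0,0]
    - [-0.3,0,0,0,0,0,0]
    - [-0.3,0,0,0,0,0,0]

```text
time_s: 17.15
eef_pos: [530.9, -101.3, 15.5]
ee_rot: [0.064, -0.704, 0.067, 0.705]
force: [0.2, 0.6, 0.7]
grip_width: 0.644
```

>>> carry_out:
  deltas:
    - [-0.3,-10,0,0,0,0,0]
    - [-0.3,-40,0,0,0,0,0]
    - [-0.3,-90,0,0,0,0,0]
    - [-0.3,-140,0,0,0,0,0]
    - [-0.3,-190,0,0,0,0,0]

```text
time_s: 17.77
eef_pos: [530.9, -100.6, 208.0]
ee_rot: [0.064, -0.704, 0.067, 0.704]
force: [-1.0, -1.0, 0.2]
grip_width: 0.65
```

>>> carry_out:
  deltas:
    - [-0.3,-10,0,40,0,0,0]
    - [-0.3,-30,0,90,0,0,0]
    - [-0.3,-40,0,140,0,0,0]
    - [-0.3,-50,0,190,0,0,0]
    - [-0.3,-50,0,190,0,0,0]

```text
time_s: 18.4
eef_pos: [343.0, -65.1, 257.2]
ee_rot: [-0.064, 0.705, -0.067, -0.703]
force: [0.2, 0.6, 0.6]
grip_width: 0.648
```

Run:
```python
from h import *
import cv2
s=ctrl.sense();print(s['eef_pos'],s['force'],s['grip_width'])
b=viewer.capture("side")[50:330,180:460]; t=viewer.capture("top"); a=t[80:260,210:450]
cv2.imwrite("pics/h.png",np.hstack([cv2.resize(b,(400,400)),cv2.copyMakeBorder(cv2.resize(a,(400,300)),0,100,0,0,0)])[:,:,::-1])
```

```text
[342.97600305 -65.06200887 257.180673  ] [0.21582253 0.62216527 0.56981367] 0.6477597813669509
```

View pics/h.png

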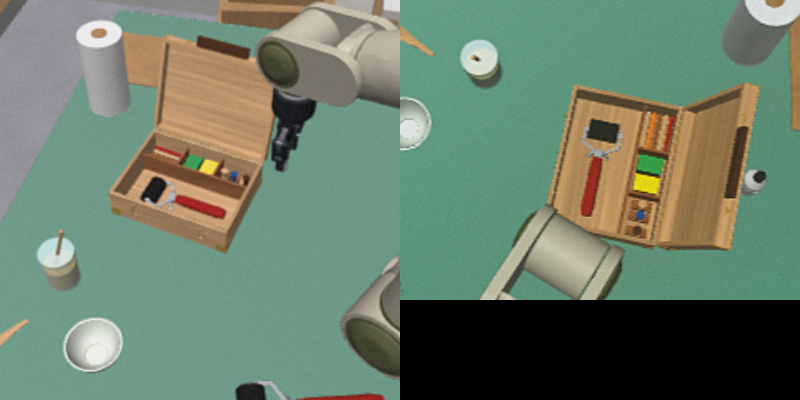

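The roller lies along the bay (right panel, drum at (603,131), handle end at (590,213)), the lid stands open, and the bowl and jar look unmoved. I do a quick numeric check and hand in if it passes.

Run:
```python
from h import *
from rig import order
d=px("top",331.8,158.6,32)[:2]; t=px("top",323.4,208.5,34)[:2]
u=(d-t)/np.linalg.norm(d-t); m=d-75*u; e=m-[560.2,-106.6]
cx=np.array([-.185,-.983]);cy=np.array([.983,-.185])
x,y,a=e@cx,e@cy,np.arccos(abs(u@cy)); print(x,y,a)
for n,u_,v_,z in(("bowl",245,292,40),):
    pass
print("glue",px("top",210+(759-400)/1.667,80+181/1.667,110))
if abs(x)<30 and abs(y)<45 and a<.25: order.finish_job(); print("handed in")
```

```text
2.46692426547429 -4.567679459719121 0.03647128695779232
glue [ 520.63791922 -412.65531306  110.        ]
the job is handed in; nothing more can be done
handed in
```

The roller is in the craft chest's front bay with the lid open, and the job is handed in at about 18.5 s of robot time. `finish_job()` gives no verdict, so the result is based on my own checks.

**What I did**
- **Lid:** I lifted it with closed fingers under the lip, at roughly 0.5 rad/s. It went past balance and fell back to its stop by itself.
- **Roller:** I gripped the small, 197 mm one by the handle and lowered it into the bay while held. I released it only after the force turned upward at floor height, then withdrew.

**Last checks**
- **Roller position:** in the last top view its middle is about 2 mm across and 5 mm along from the bay centre, turned about 0.04 rad from the bay's length. It lies flat and right way up in both views.
- **Lid:** it stands open in the last pictures. I judged it to be at its stop by eye and did not measure the angle.
- **Robot:** it is clear of everything, with the force reading close to zero.
- **Bowl and jar:** they look unmoved, but I did not measure them at the end.
- **Glue bottle:** I re-measured it about 11 mm in x from the first reading. I put this down to pointing by hand at its cap, partly behind the lid, and nothing of the arm went near it. I did not rule out a small movement.

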